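Load the bench demagnetiser, shut it and start it

ROBOT

A 6-joint arm with a two-finger parallel gripper is mounted at the origin on a cart in front of the work surface, level with it; the furniture and walls round the work are solid. World frame = base frame: x ahead of the robot, y to its left, z up, the work surface at z = 0. Lengths are in m, angles in rad, forces in N, time in s.
With the tool pointing down it reaches from about 0.375 to 0.925 m from the base axis. Payload 5.7 kg.
Tool frame: the origin (TCP) lies at the very end of the fingers, on their centre line; the grasp point (between the pads) lies tcp_to_grasp behind it (tcp_to_grasp is the distance from the TCP to the grasp point, in m); z points along the fingers, y is the line along which they close (so a half turn about z gives the same grasp; the last joint's range is limited). The gripper opens to 85 mm and grips with 20 to 120 N. Pads are 22 mm wide; open, the fingers measure 114 mm over their backs; the gripper's body (76 mm by 85 mm) begins 54 mm behind the grasp point. The pads swing forward as they close: fully open they stand 13 mm farther back than shut.
Start: joints at [1.2, 0.359, 1.51, -0, 1.272, -0.115], TCP at [0.152, 0.58, 0.231] pointing down, gripper open.
Joint ranges: [-2.97, 2.97], [-1.01, 2.36], [0.21, 2.38], [-0.96, 4.11], [0.2, 2.71], [-2.98, 2.98]. Speed limits (rad/s): [2.39, 2.39, 3.14, 3.14, 3.14, 3.14].

INTERFACE

Orientations are given as a unit quaternion [x, y, z, w].
In Python, from plant import * gives the robot as it stands.
- The arm moves only by the tool servo_tool, never from a script. Its argument "deltas" is a list that holds one entry, the list of rows, each a list of 5 numbers: the shift along the tool's x, y, z in mm, then the turn about the tool's z in rad, then the finger opening in mm, from 0 to 85.4. In form: [[[tx, ty, tz, twist, grip], ...]]. A call has 1 to 10 rows; each row is the pose to reach, as a shift and turn from the pose commanded when the call began, along the tool's axes at that moment; what a row does not reach only later rows make up. A row lasts 1/8 s, in which the tool goes at most 62.5 mm and 10.7 degrees, less where a joint would pass 70% of its speed; a pose out of reach is approached as far as the arm can. A call with a gripper value outside its range is refused whole. The fingers move at their own pace and stop on an object; "squeeze" is the grip in N (left out, the last holds). Time passes only in rows, so rows that repeat a pose let the fingers close. It gives the time, the measured TCP pose, the force, the opening and the grip force at its end, in the units of the state.
- get_obs(): the state, without advancing time (a new reading comes with each control period).
- capture(name): name is "scene" or "top" or "wrist"; returns the picture (480x640x3 uint8, red, green, blue); there is no depth.
- camera_info(name): a dict with "fovy" (degrees; the focal length in pixels is half the picture's height over the tangent of half this angle, whatever the lens; pixels are square), "cx", "cy" (the principal point, pixels), "cam_to_world" (4x4, takes a point from camera to world coordinates). Camera axes: x right, y down, z forward; pixel columns grow to the right and rows downward; lengths in m; the calibration is good to about 2 mm. A picture is of the moment at which its call begins: read the wrist's pose just before it. camera_info takes no time and is no camera call; for the wrist camera it gives the pose at the moment of the call.
- sign_off(): hands the job in; it is judged then, once.
Trained networks look in the newest picture that a camera, given by its name, has taken for a name from the list of things; names that differ only in an ending like _2 or _b are one class to them, and where a whole thing is asked for, a point or a joint stands for the part that bears it (a point fixed in the world has none). Each returns a list of dicts, best first, with "p" (0 to 1); they miss things now and then, are a little off and sometimes report something else, mostly with a low value. They report only what shows in the picture. A call takes as long as a camera call. They do not tell look-alikes from the thing itself.
- boxes_of(camera, label): "point" ([column, row] in pixels, amid what is visible of it).
- landmark_of(camera, label): "point" ([column, row] in pixels: a listed point, or the origin of a listed thing).
The state is a dict: "time_s": time; "joint_pos": joint angles; "qd": joint speeds; "tau": joint torques, N m; "ee_pos": TCP position; "tool_rot": TCP orientation; "ft_force": force on the tool from outside, world axes, zero at the start; "torque": the same for the moment, N m; "grip_width": finger opening in m; "grasp_force": force on a finger pad.
Only numpy, scipy, OpenCV 4.12 (cv2) and the standard library are available. Lean on these libraries where they do the work, as an engineer would, in place of code of your own. Each camera call takes 0.05 s, during which the arm holds its last target. There are 200 camera calls.

TASK

Demagnetise the steel sleeve: lower it gently lengthwise into the V cradle inside the blue chest and let go, then shut the chest's lid fully. With the lid shut, push the recessed green start button on the chest's left side fully in with the tip of the red-handled screwdriver, hold it in for a moment, and lay the screwdriver back on the bench. Leave the two black rollers and the tape measure where they are.

Things in the scene. Friction and masses are not known exactly. Their poses are not given: they have to be found in the camera images.
- demag: bench demagnetiser: fixed blue chest, 170 mm along x, 210 along y, rim 95 mm high; walls 8 mm, inner floor at 30 mm. Origin: centre of its underside; x from its front to its hinge side (away from the robot +-0.2 rad), y left, z up. Inside: two grey V rests 12 mm wide at y = -30 and +30 mm, crests 48 mm apart, 61 mm high. On its +y side a black console 56 mm wide, 22 to 78 mm high, 30 deep.
- cradle (a point): where the middle of the sleeve's axis belongs when it lies in the V rests: 62 mm above the bench, at x = -12, y = 0 mm of the chest. Axes as the chest's: the sleeve's length runs along y, either way round. Its place along y does not matter within 20 mm.
- lid (a joint): lid angle in rad: 0 shut, starts at 1.5 to 1.7 (about upright), at most 1.8. Blue plate 8 mm thick, 210 mm along y, reaching 170 mm from the hinge, plus a black lip 70 mm wide, 8 mm long at its front edge. Turns about the chest's y at the rear rim. Stiff friction hinge: stays at any angle, 2 to 6 N near the edge moves it; can be pushed over from behind and pressed down.
- lid_hinge (a point): middle of the lid's hinge line, on the lid's underside: at x = +85, y = 0, z = 95.5 mm of the chest. Turns with the lid: shut, its axes are the chest's; the lid reaches from here along its -x and its outer (upper) face is 8 mm along its +z.
- lid_edge (a point): middle of the lid's front edge (without the lip), 170 mm from the hinge, in the middle of the lid's thickness
- button (a joint): travel of the green start button in m: 0 out, 0.006 fully in; spring return, 1.5 N to start it, 5 N fully in. It moves along the chest's -y. Cap 13 mm across, its face 12 mm below the mouth of the well when out.
- well (a point): centre of the mouth of the button's well on the outer (+y) face of the console: x = -30, y = 135, z = 50 mm of the chest. The well is 16 mm across and runs straight in along the chest's -y; axes as the chest's. A steel bezel 25 mm across stands 1.5 mm out round the mouth.
- sleeve: turned steel sleeve, light grey, lying on the bench, 147 mm long along its y, round barrel 31 mm across, octagon ends 33 mm across flats; 0.3 to 0.55 kg. Origin: centre of its underside; z up.
- sleeve_mid (a point): middle of the sleeve, on its axis, 16.5 mm above its underside; axes as the sleeve's
- screwdriver: screwdriver, 219 mm long along its y, lying on the bench: red handle 26 mm across from y = +14 to +110 mm, steel blade 6.4 mm thick from there to the tip at y = -110 mm; axis 13 mm above its underside; 0.11 kg. Origin: middle of its length at its underside; z up. Balances in the handle, about 45 to 60 mm from the origin.
- screwdriver_tip (a point): end of the screwdriver's blade, on its axis; axes as the screwdriver's (blade points along -y)
- roller_a: bystander: black rubber drive roller 36 x 70 x 37 mm, to be left alone; origin under its centre
- roller_b: bystander: black rubber drive roller 31 x 70 x 32 mm, to be left alone; origin under its centre
- tape_measure: bystander: yellow tape measure 60 x 69 x 31 mm, to be left alone; origin under its centre
Things that resemble listed ones, but are neither listed nor needed, are in the scene too. There is more than one size of the sleeve; the job needs the larger.

How it is judged:
On the way, in this order (a step that is already met when the one before it is completed fails the run):
1. the sleeve lies in the V cradle, let go, lid still open (x of sleeve_mid in the frame of cradle between -0.006 and 0.006 m and y of sleeve_mid in the frame of cradle between -0.022 and 0.022 m and z of sleeve_mid in the frame of cradle between -0.007 and 0.007 m and angle between the y axis of sleeve and the y axis of demag, either way round below 0.1 rad and contact force between the fingers and sleeve below 0.3 N and linear speed of sleeve below 0.02 m/s and value of joint lid above 0.8 rad), for 0.2 s.
2. the lid is fully shut over the sleeve (x of sleeve_mid in the frame of cradle between -0.006 and 0.006 m and y of sleeve_mid in the frame of cradle between -0.022 and 0.022 m and z of sleeve_mid in the frame of cradle between -0.007 and 0.007 m and angle between the y axis of sleeve and the y axis of demag, either way round below 0.1 rad and value of joint lid below 0.03 rad), for 0.2 s.
3. lid shut, the start button is pushed fully in with the screwdriver (value of joint button above 0.0045 m and contact force between screwdriver and demag above 1 N and value of joint lid below 0.03 rad and distance between screwdriver_tip and well below 0.025 m), for 0.2 s.
At the end, for the whole second after the job is handed in: Sleeve in the V cradle (middle within 6 mm across, 22 mm along, 7 mm in height; within 0.1 rad of the chest's y), lid shut to within 0.03 rad, button out again (under 1.5 mm in), screwdriver lying on the bench (origin and tip under 32 mm high); sleeve and screwdriver at rest (all of step 2 and value of joint button below 0.0015 m and height (world z) of screwdriver between -0.01 and 0.032 m and height (world z) of screwdriver_tip between -0.01 and 0.032 m and linear speed of each of screwdriver, sleeve below 0.03 m/s); the robot touches nothing.
It fails at once if the sleeve is dropped or rammed into the chest (over 60 N between them) (contact force between sleeve and demag above 60 N).
It fails at once if the start button is pushed while the lid is open (value of joint button above 0.003 m and value of joint lid above 0.06 rad).
It fails at once if a roller or the tape measure is shifted by more than 30 mm (distance of any of roller_a, roller_b, tape_measure from where it was at the start of the episode above 0.03 m).
It also fails if it takes over 72 s, if anything falls off the work surface, if the arm or the gripper's body presses on something with over 40 N, if the wrist force passes 120 N, or if a joint passes its speed limit or range.

## Working session

There is one attempt and no reset: what is moved stays moved. The work goes in short steps, Python scripts to look and compute and a tool call to move; the robot and the scene stay as the last step left them, time stands still between calls to the robot, and variables do not carry over. Pictures are saved under pics/ and viewed, at most 10 in all, crops included, and the job is handed in when it is done.

Besides the shell and the picture viewer there is one more tool, called after ">>>" as name(argument=value, ...), one argument or row to a line, values as JSON. servo_tool: Moves the arm, as the interface text tells. Its arguments: {"type":"object","properties":{"deltas":{"type":"array","items":{"type":"array","items":{"type":"array","items":{"type":"number"}}}},"squeeze":{"type":"number"}},"required":["deltas"]}

```bash
ls; mkdir -p pics; cat > h.py <<'E'
from plant import *
import numpy as np, cv2
from scipy.spatial.transform import Rotation as R
def ray(cam,px,info=None):
    i=info or camera_info(cam); T=np.array(i["cam_to_world"]); f=240/np.tan(np.radians(i["fovy"])/2)
    d=T[:3,:3]@np.array([(px[0]-i["cx"])/f,(px[1]-i["cy"])/f,1.]); return T[:3,3],d
def onz(cam,px,z,info=None):
    o,d=ray(cam,px,info); return o+d*(z-o[2])/d[2]
def proj(cam,P,info=None):
    i=info or camera_info(cam); T=np.linalg.inv(np.array(i["cam_to_world"])); f=240/np.tan(np.radians(i["fovy"])/2)
    p=T[:3,:3]@np.asarray(P)+T[:3,3]; return np.array([i["cx"]+f*p[0]/p[2],i["cy"]+f*p[1]/p[2]])
def tri(obs):
    A=np.zeros((3,3));b=np.zeros(3)
    for o,d in obs:
        d=d/np.linalg.norm(d);M=np.eye(3)-np.outer(d,d);A+=M;b+=M@o
    return np.linalg.solve(A,b)
def snap(cam,fn):
    im=np.array(capture(cam)); cv2.imwrite("pics/"+fn,im[:,:,::-1]); return im
E
python3 - <<'E'
from h import *
np.set_printoptions(precision=4,suppress=True)
o=get_obs(); print(o)
for c in("top","scene"):
    snap(c,c+"1.png"); i=camera_info(c); print(c,i["fovy"],np.array(i["cam_to_world"])[:3])
    for l in ["demag","lid_hinge","lid_edge","well","cradle","sleeve","sleeve_mid","screwdriver","screwdriver_tip","roller_a","tape_measure"]:
        r=landmark_of(c,l)
        print(l,[(np.round(x["point"]).tolist(),round(x["p"],2)) for x in r[:4]])
E
```

```text
pics
{'time_s': 0.0, 'joint_pos': array([ 1.1999,  0.3595,  1.5114, -0.    ,  1.2725, -0.1151]), 'qd': array([ 0.0005,  0.001 , -0.0016, -0.0004, -0.0011, -0.0009]), 'tau': array([ -0.0001, -52.7629, -27.8623,  -0.0001,   0.0132,  -0.    ]), 'ee_pos': array([0.1516, 0.5798, 0.2304]), 'tool_rot': array([ 0.1276,  0.9918, -0.0009, -0.0002]), 'ft_force': array([ 0.3344, -0.1176, -0.5756]), 'torque': array([ 0.0048,  0.0554, -0.0102]), 'grasp_force': 0.0, 'grip_width': 0.08555616597690736}
top 43.06008868552196 [[-0.0248 -0.9921  0.1229  0.4602]
 [-0.9997  0.0252  0.0014  0.1369]
 [-0.0045 -0.1228 -0.9924  1.3362]]
demag [([426.0, 293.0], 0.97), ([302.0, 300.0], 0.53), ([457.0, 239.0], 0.38)]
lid_hinge [([436.0, 248.0], 0.98)]
lid_edge [([459.0, 240.0], 0.92)]
well [([366.0, 296.0], 0.94)]
cradle [([433.0, 297.0], 0.69)]
sleeve [([300.0, 304.0], 0.98), ([192.0, 280.0], 0.78)]
sleeve_mid [([302.0, 303.0], 0.91), ([190.0, 282.0], 0.68)]
screwdriver [([245.0, 304.0], 0.67)]
screwdriver_tip [([256.0, 261.0], 0.74), ([244.0, 306.0], 0.22)]
roller_a [([344.0, 201.0], 0.63), ([300.0, 221.0], 0.57)]
tape_measure [([378.0, 168.0], 0.58)]
scene 49.6107934461652 [[ 0.844  -0.4009  0.3563  0.2621]
 [-0.5363 -0.6213  0.5713 -0.4402]
 [-0.0077 -0.6732 -0.7394  0.8489]]
demag [([342.0, 382.0], 0.61)]
lid_hinge [([382.0, 334.0], 0.87)]
lid_edge [([393.0, 275.0], 0.97)]
well [([293.0, 316.0], 0.95), ([275.0, 228.0], 0.37)]
cradle [([333.0, 367.0], 0.66)]
sleeve [([259.0, 279.0], 0.93), ([229.0, 198.0], 0.62)]
sleeve_mid [([256.0, 272.0], 0.94), ([229.0, 198.0], 0.82)]
screwdriver [([227.0, 244.0], 0.73), ([334.0, 244.0], 0.56)]
screwdriver_tip [([275.0, 224.0], 0.87)]
roller_a [([333.0, 247.0], 0.55)]
tape_measure [([421.0, 275.0], 0.73)]
```

View pics/top1.png

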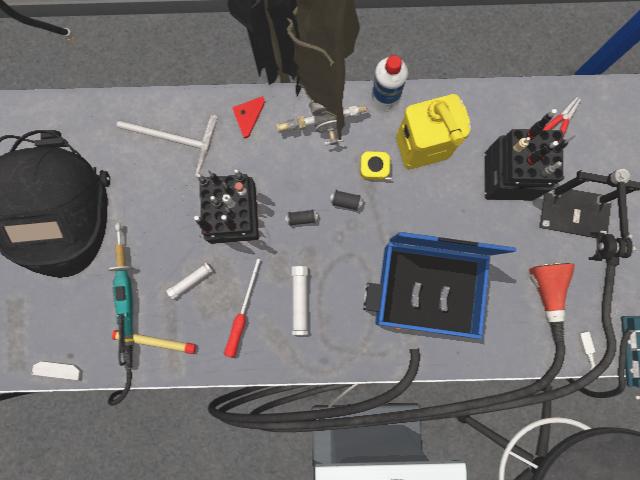

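View pics/scene1.png

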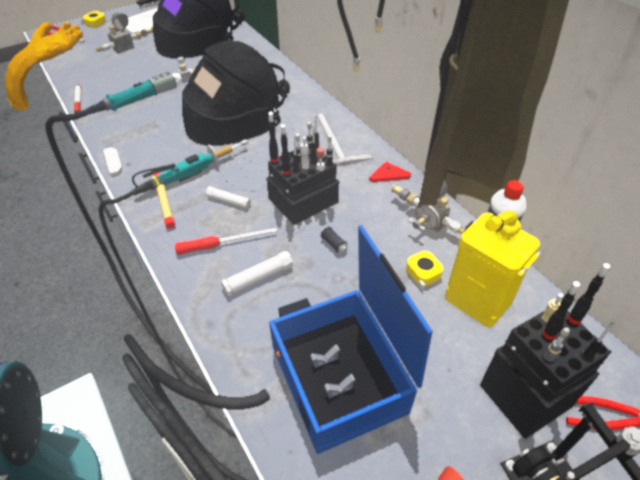

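Top view: the chest is centred near (433,290) with its lid up and its console at (372,297). The large sleeve is at (301,300), the small one at (190,281). The screwdriver runs from its tip at (258,262) to the handle end at (232,355). The rollers are at (303,218) and (346,200), the tape measure at (376,165). The scene view agrees.

```bash
python3 - <<'E'
from h import *
from scipy.optimize import least_squares
np.set_printoptions(precision=4,suppress=True)
ob={"top":{"hinge":(436,248),"well":(366,296),"cradle":(433,297),"o":(426,293)},"scene":{"hinge":(382,334),"well":(293,316),"cradle":(333,367)}}
loc={"hinge":(.085,0,.0955),"well":(-.03,.135,.05),"cradle":(-.012,0,.062),"o":(0,0,0)}
I={c:camera_info(c) for c in ob}
def T(p,l):
    c,s=np.cos(p[2]),np.sin(p[2]);return np.array([p[0]+c*l[0]-s*l[1],p[1]+s*l[0]+c*l[1],l[2]])
def res(p): return np.concatenate([proj(c,T(p,loc[k]),I[c])-np.array(v) for c in ob for k,v in ob[c].items()])
r=least_squares(res,[.5,-.1,0],loss="soft_l1");print(r.x,r.fun)
for k in loc: print(k,T(r.x,loc[k]))
print("edge tri",tri([ray("top",(459,240)),ray("scene",(393,275))]))
# sleeve by colour segmentation in top
im=cv2.imread("pics/top1.png"); hsv=cv2.cvtColor(im,cv2.COLOR_BGR2HSV)
m=((hsv[...,2]>185)&(hsv[...,1]<40)).astype(np.uint8); m2=np.zeros_like(m); m2[255:345,280:320]=m[255:345,280:320]
n,l,s,cen=cv2.connectedComponentsWithStats(m2);k=1+np.argmax(s[1:,4]);rc=cv2.minAreaRect(np.argwhere(l==k)[:,::-1].astype(np.float32));print(s[k],cen[k],rc)
bx=cv2.boxPoints(rc);W=np.array([onz("top",b,.0165)for b in bx]);print(W,W.mean(0))
print("tri",tri([ray("top",(301.5,302)),ray("scene",(257,273))]))
print("tip",onz("top",(258,262),.013),"tail",onz("top",(231,355),.013),tri([ray("top",(258,262)),ray("scene",(275,231))]))
print("rollers",onz("top",(303,218),.016),onz("top",(346,200),.018),onz("top",(376,165),.015))
E
```

```text
[ 0.5109 -0.095  -0.1237] [ 2.1763 -0.447  -0.0245  1.7445 -1.3551 -1.6503  0.9845 -2.13    0.8292
  0.6115 -3.9878 -2.3176 -2.4844  0.1911]
hinge [ 0.5953 -0.1055  0.0955]
well [0.4978 0.0427 0.05  ]
cradle [ 0.499  -0.0935  0.062 ]
o [ 0.5109 -0.095   0.    ]
edge tri [ 0.5903 -0.1104  0.2653]
[292 266  15  64 785] [298.5261 296.8497] ((299.0, 297.5), (63.0, 14.0), 90.0)
[[0.5715 0.1987 0.0165]
 [0.5708 0.1683 0.0165]
 [0.4351 0.1713 0.0165]
 [0.4359 0.2013 0.0165]] [0.5033 0.1849 0.0165]
tri [0.4964 0.1781 0.0252]
tip [0.5825 0.2729 0.013 ] tail [0.3839 0.3333 0.013 ] [0.5873 0.2712 0.0117]
rollers [0.6767 0.1725 0.016 ] [0.7141 0.0769 0.018 ] [0.792  0.0078 0.015 ]
```

>>> servo_tool(
  deltas=[
    [[-436, -294, -60, -0.24, 85], [-436, -294, -60, -0.24, 85], [-436, -294, -60, -0.24, 85], [-436, -294, -60, -0.24, 85], [-436, -294, -60, -0.24, 85], [-436, -294, -60, -0.24, 85], [-436, -294, -60, -0.24, 85], [-436, -294, -60, -0.24, 85], [-436, -294, -60, -0.24, 85], [-436, -294, -60, -0.24, 85]],
  ],
)

```text
time_s: 2.45
ee_pos: [0.501, 0.184, 0.2916]
tool_rot: [0.01, 1.0, -0.0, 0.001]
ft_force: [0.2, 0.8, -0.3]
grip_width: 0.0847
grasp_force: 0.0
```

```bash
python3 - <<'E'
from h import *
np.set_printoptions(precision=4,suppress=True)
o=get_obs(); print(o["ee_pos"],o["tool_rot"],o["joint_pos"],o["time_s"])
import plant; print(getattr(plant,"tcp_to_grasp",None),[n for n in dir(plant) if not n.startswith("_")])
I=camera_info("wrist");print(I["fovy"],np.array(I["cam_to_world"])[:3]);snap("wrist","w1.png")
for l,z in [("sleeve_mid",.0165),("screwdriver_tip",.013),("screwdriver",0),("well",.05),("cradle",.062)]:
    for x in landmark_of("wrist",l)[:3]: print(l,x["point"],x["p"],onz("wrist",x["point"],z,I))
E
```

```text
[0.501  0.184  0.2916] [ 0.0097  1.     -0.0001  0.0006] [ 0.2228  0.211   1.5689 -0.0005  1.3606 -1.3286] 2.45
0.0187 ['PlanningError', 'boxes_of', 'camera_info', 'capture', 'get_obs', 'landmark_of', 'sign_off', 'tcp_to_grasp']
65.06550848000217 [[ 0.0205  0.9543  0.2981  0.4242]
 [ 0.9998 -0.0195 -0.0063  0.1844]
 [-0.0002  0.2982 -0.9545  0.4339]]
sleeve_mid [321.6, 198.0] 0.84 [0.5009 0.1859 0.0165]
sleeve_mid [524.5, 233.8] 0.69 [0.5473 0.4189 0.0165]
sleeve_mid [83.6, 209.0] 0.32 [ 0.5079 -0.0832  0.0165]
screwdriver_tip [390.8, 271.5] 0.9 [0.5922 0.2673 0.013 ]
screwdriver [425.1, 184.0] 0.86 [0.4901 0.3054 0.    ]
screwdriver [320.3, 193.5] 0.19 [0.4986 0.1845 0.    ]
well [186.3, 207.2] 0.88 [0.5015 0.0452 0.05  ]
cradle [44.1, 210.3] 0.64 [ 0.4993 -0.0941  0.062 ]
```

View pics/w1.png

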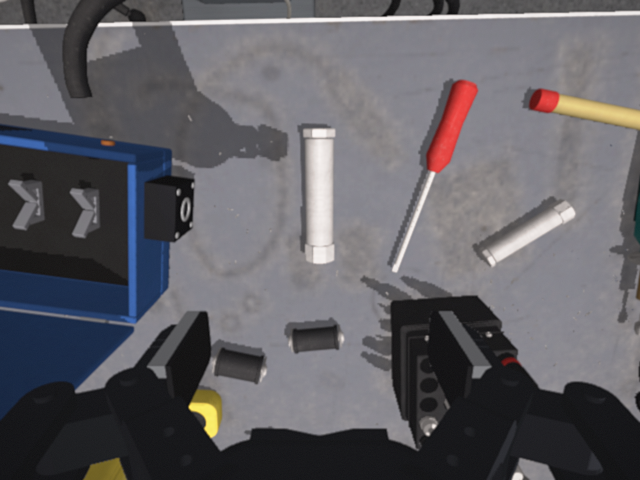

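Wrist view: the large sleeve runs from (318,131) to (320,258). The screwdriver runs from its tip at (395,271) to the handle end at (466,83). The well bezel is at (186,209).

```bash
python3 - <<'E'
from h import *
np.set_printoptions(precision=4,suppress=True)
I=camera_info("wrist")
a,b=onz("wrist",(318.5,133),.022,I),onz("wrist",(320,256),.022,I);print(a,b,(a+b)/2,np.linalg.norm(a-b),np.arctan2(*(b-a)[[1,0]]))
a,b=onz("wrist",(465,84),.015,I),onz("wrist",(395,271),.013,I);print(a,b,np.linalg.norm(a-b),np.arctan2(*(b-a)[[1,0]]))
o=get_obs();print(R.from_quat(o["tool_rot"]).as_matrix())
# blue left wall outer rim line, rim z=.095: (137? ) corners
for p in [(170,150),(136,321)]: print(onz("wrist",p,.095,I))
E
```

```text
[0.4277 0.1862 0.022 ] [0.5643 0.1858 0.022 ] [0.496 0.186 0.022] 0.1365708497238728 -0.002907091176130959
[0.3818 0.3378 0.015 ] [0.5878 0.2754 0.013 ] 0.2152846417838734 -0.29416048617532836
[[-0.9999  0.0141 -0.0006]
 [ 0.0141  0.9999  0.    ]
 [ 0.0006  0.     -1.    ]]
[0.4389 0.0562 0.095 ]
[ 0.6054 -0.0002  0.095 ]
```

>>> servo_tool(
  deltas=[
    [[2, 2, 60, 0, 70], [2, 2, 120, 0, 70], [2, 2, 180, 0, 70], [2, 2, 230, 0, 70], [2, 2, 260, 0, 70], [2, 2, 280, 0, 70], [2, 2, 288, 0, 70], [2, 2, 288, 0, 70], [2, 2, 288, 0, 25], [2, 2, 288, 0, 20]],
  ],
  squeeze=60,
)

```text
time_s: 4.0
ee_pos: [0.4979, 0.1877, 0.0042]
tool_rot: [0.008, 1.0, -0.0, 0.001]
ft_force: [0.1, -3.0, 1.0]
grip_width: 0.0343
grasp_force: 1.5
```

>>> servo_tool(
  deltas=[
    [[0, 0, 0, 0, 20], [0, 0, 0, 0, 20], [0, 0, 0, 0, 20], [0, 0, 0, 0, 20]],
  ],
)

```text
time_s: 4.5
ee_pos: [0.4979, 0.1878, 0.0045]
tool_rot: [0.008, 1.0, 0.0, 0.001]
ft_force: [-1.6, -0.7, 7.5]
grip_width: 0.0292
grasp_force: 58.7
```

>>> servo_tool(
  deltas=[
    [[0, 0, -20, 0, 20], [0, 0, -50, 0, 20], [0, 0, -100, 0, 20], [0, 0, -150, 0, 20], [0, 0, -180, 0, 20], [0, 0, -200, 0, 20], [0, 0, -200, 0, 20], [0, 0, -200, 0, 20]],
  ],
)

```text
time_s: 5.5
ee_pos: [0.4963, 0.1875, 0.2023]
tool_rot: [0.008, 1.0, -0.0, -0.001]
ft_force: [-0.5, -0.2, -4.1]
grip_width: 0.0294
grasp_force: 60.4
```

```bash
python3 - <<'E'
from h import *
np.set_printoptions(precision=4,suppress=True)
o=get_obs(); print(o["ee_pos"],R.from_quat(o["tool_rot"]).as_matrix(),o["joint_pos"],o["ft_force"],o["torque"],o["grip_width"])
I=camera_info("wrist");snap("wrist","w2.png")
for l,z in [("sleeve_mid",.22),("well",.05),("cradle",.062),("lid_hinge",.0955)]:
    for x in landmark_of("wrist",l)[:3]: print(l,x["point"],x["p"],onz("wrist",x["point"],z,I))
E
```

```text
[0.4963 0.1875 0.2023] [[-0.9999  0.0159 -0.0018]
 [ 0.0159  0.9999 -0.0005]
 [ 0.0018 -0.0005 -1.    ]] [ 0.231   0.2901  1.6945 -0.0001  1.1588 -1.3239] [-0.4915 -0.2069 -4.0697] [ 0.055   0.0491 -0.0638] 0.02939038757103941
sleeve_mid [320.0, 334.7] 0.83 [0.4942 0.1868 0.22  ]
sleeve_mid [570.2, 266.0] 0.76 [0.4682 0.2757 0.22  ]
well [143.8, 238.0] 0.79 [0.5037 0.0432 0.05  ]
cradle [144.4, 238.7] 0.35 [0.5008 0.0494 0.062 ]
```

View pics/w2.png

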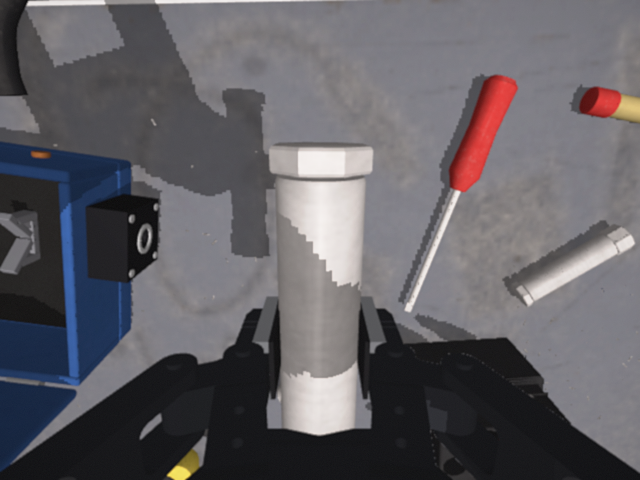

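The sleeve is held level between the pads, showing at (320,150–430). Next I turn it and move beside the chest.

>>> servo_tool(
  deltas=[
    [[-5, -20, -40, 0.17, 20], [-5, -40, -40, 0.35, 20], [-5, -60, -40, 0.53, 20], [-5, -80, -40, 0.71, 20], [-5, -100, -40, 0.89, 20], [-5, -120, -40, 1.07, 20], [-5, -135, -40, 1.25, 20], [-5, -145, -40, 1.43, 20], [-5, -147, -40, 1.6, 20], [-5, -147, -40, 1.68, 20]],
  ],
)

```text
time_s: 7.0
ee_pos: [0.4997, 0.0404, 0.2428]
tool_rot: [0.751, 0.66, -0.0, -0.0]
ft_force: [-0.4, 0.1, -4.0]
grip_width: 0.029
grasp_force: 60.6
```

```bash
python3 - <<'E'
from h import *
np.set_printoptions(precision=4,suppress=True)
o=get_obs(); print(o["ee_pos"],R.from_quat(o["tool_rot"]).as_matrix(),o["joint_pos"],o["time_s"])
I=camera_info("wrist");snap("wrist","w3.png");print(np.array(I["cam_to_world"])[:3])
for l,z in [("demag",0),("well",.05),("cradle",.062),("lid_hinge",.0955)]:
    for x in landmark_of("wrist",l)[:3]: print(l,x["point"],x["p"],onz("wrist",x["point"],z,I))
E
```

```text
[0.4997 0.0404 0.2428] [[ 0.1289  0.9917 -0.001 ]
 [ 0.9917 -0.1289 -0.    ]
 [-0.0002 -0.001  -1.    ]] [-0.0572  0.2057  1.702  -0.0001  1.2348  0.0721] 7.0
[[ 0.9915 -0.1235 -0.0409  0.5092]
 [-0.1301 -0.9464 -0.2958  0.1149]
 [-0.0022  0.2986 -0.9544  0.3852]]
```

View pics/w3.png

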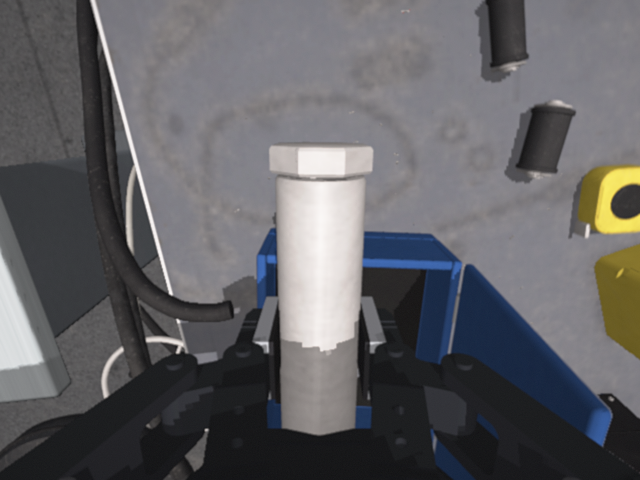

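The chest's left rim shows from (260,260) to (460,265) and its inside edges at (365–425,265–360). The console is hidden behind the sleeve. I check the yaw against this rim line.

```bash
python3 - <<'E'
from h import *
np.set_printoptions(precision=4,suppress=True)
I=camera_info("wrist")
im=cv2.imread("pics/w3.png");cv2.imwrite("pics/c3.png",cv2.resize(im[215:375,240:480],None,fx=3.3,fy=3.3,interpolation=cv2.INTER_CUBIC))
p=np.array([.5109,-.095,-.1237])
c,s=np.cos(p[2]),np.sin(p[2])
for l in [(-.085,.105,.095),(.085,.105,.095),(-.085,.105,0),(.085,.105,0),(.077,.097,.095),(-.077,.097,.095),(.085,-.105,.095)]:
    P=(p[0]+c*l[0]-s*l[1],p[1]+s*l[0]+c*l[1],l[2]);q=proj("wrist",P,I);print(l,q,(q-[240,215])*3.3, proj("top",P))
E
```

```text
(-0.085, 0.105, 0.095) [249.9234 258.462 ] [ 32.7473 143.4247] [379.9557 325.7145]
(0.085, 0.105, 0.095) [457.5938 258.4176] [718.0594 143.278 ] [387.1153 242.5954]
(-0.085, 0.105, 0) [265.7323 228.379 ] [84.9167 44.1505] [375.807  325.0815]
(0.085, 0.105, 0) [426.1727 228.3202] [614.3698  43.9566] [382.5283 247.8025]
(0.077, 0.097, 0.095) [446.8265 267.5653] [682.5273 173.4654] [390.6693 246.8254]
(-0.077, 0.097, 0.095) [260.149  267.5966] [ 66.4917 173.5687] [384.2422 322.1344]
(0.085, -0.105, 0.095) [434.2934 459.436 ] [641.1683 806.6388] [489.307 252.586]
```

View pics/c3.png

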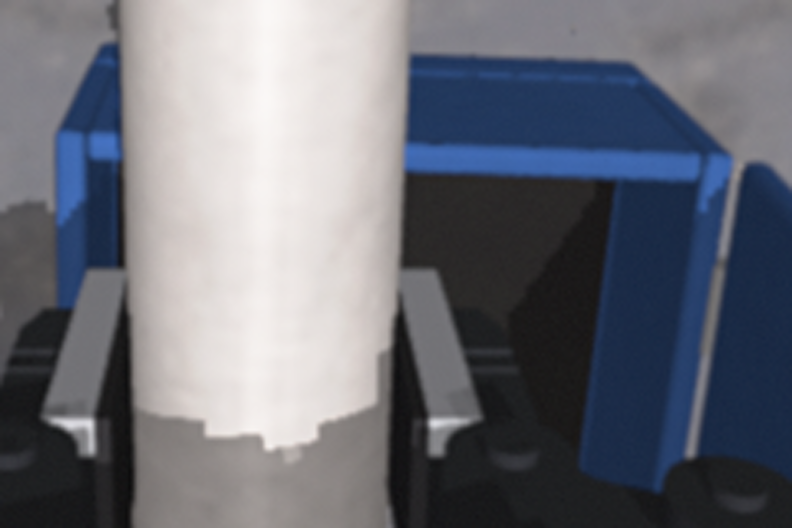

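```bash
cat > fit.py <<'E'
from h import *
from scipy.optimize import least_squares
np.set_printoptions(precision=4,suppress=True)
I={c:camera_info(c) for c in ("top","scene","wrist")}
L={"hinge":(.085,0,.0955),"well":(-.03,.135,.05),"cradle":(-.012,0,.062),"o":(0,0,0),"FL":(-.085,.105,.095),"RL":(.085,.105,.095),"fl":(-.085,.105,0),"rl":(.085,.105,0)}
q=lambda a,b:(240+a/3.3,215+b/3.3)
ob=[("top","hinge",(436,248),2),("top","well",(366,296),2),("top","cradle",(433,297),2),("scene","hinge",(382,334),3),("scene","well",(293,316),3),
("wrist","FL",q(60,130),1),("wrist","RL",q(730,155),1),("wrist","fl",q(105,43),1),("wrist","rl",q(635,65),1)]
def T(p,l):
    c,s=np.cos(p[2]),np.sin(p[2]);return np.array([p[0]+c*l[0]-s*l[1],p[1]+s*l[0]+c*l[1],l[2]])
def res(p): return np.concatenate([(proj(c,T(p,L[k]),I[c])-np.array(v))/s for c,k,v,s in ob])
r=least_squares(res,[.5,-.1,0],loss="soft_l1");print(r.x,r.fun)
ob=[x for x in ob if x[0]=="wrist"];r=least_squares(res,[.5,-.1,0]);print("wrist only",r.x,r.fun)
for k in L: print(k,T(r.x,L[k]))
E
python3 fit.py
```

```text
[ 0.5126 -0.0959 -0.1644] [ 2.1295 -0.5515  0.0435 -0.8826 -0.5967 -1.2632  1.0021  0.7204 -0.1296
 -1.3176 -0.8706  0.9443  3.1866  1.2797 -0.3483 -2.1255 -0.8919 -2.547 ]
wrist only [ 0.5122 -0.0963 -0.1654] [-1.2404  1.4037  2.7068  1.9289 -0.6381 -1.762  -1.249  -2.0317]
hinge [ 0.596  -0.1103  0.0955]
well [0.5048 0.0418 0.05  ]
cradle [ 0.5003 -0.0943  0.062 ]
o [ 0.5122 -0.0963  0.    ]
FL [0.4456 0.0213 0.095 ]
RL [ 0.6133 -0.0067  0.095 ]
fl [0.4456 0.0213 0.    ]
rl [ 0.6133 -0.0067  0.    ]
```

>>> servo_tool(
  deltas=[
    [[-50, 7, 0, 0.036, 20], [-100, 14, 0, 0.036, 20], [-125, 17, 0, 0.036, 20], [-134, 18, 0, 0.036, 20], [-134, 18, 20, 0.036, 20], [-134, 18, 50, 0.036, 20], [-134, 18, 80, 0.036, 20], [-134, 18, 105, 0.036, 20], [-134, 18, 115, 0.036, 20], [-134, 18, 115, 0.036, 20]],
  ],
)

```text
time_s: 8.5
ee_pos: [0.5009, -0.094, 0.1281]
tool_rot: [0.761, 0.648, -0.0, -0.001]
ft_force: [-0.2, 0.0, -2.8]
grip_width: 0.0294
grasp_force: 60.7
```

```bash
python3 - <<'E'
from h import *
np.set_printoptions(precision=4,suppress=True)
o=get_obs(); print(o["ee_pos"],R.from_quat(o["tool_rot"]).as_matrix(),o["time_s"])
I=camera_info("wrist")
p=np.array([.5125,-.096,-.165]);c,s=np.cos(p[2]),np.sin(p[2])
im=snap("wrist","w4.png").copy()
for l in [(-.085,.105,.095),(.085,.105,.095),(.077,.097,.095),(-.077,.097,.095),(-.036,.036,.061),(.012,.036,.061),(-.03,.135,.05)]:
    P=(p[0]+c*l[0]-s*l[1],p[1]+s*l[0]+c*l[1],l[2]);q=proj("wrist",P,I);print(l,q)
    if (abs(q)<700).all(): cv2.drawMarker(im,tuple(int(v) for v in q),(255,255,0),0,8,1)
cv2.imwrite("pics/w4m.png",im[:,:,::-1])
E
```

```text
[ 0.5009 -0.094   0.1281] [[ 0.1594  0.9872 -0.0011]
 [ 0.9872 -0.1594  0.0004]
 [ 0.0002 -0.0011 -1.    ]] 8.5
(-0.085, 0.105, 0.095) [147.4964  51.3403]
(0.085, 0.105, 0.095) [550.8247  52.7526]
(0.077, 0.097, 0.095) [528.5964  73.3762]
(-0.077, 0.097, 0.095) [168.6436  72.0926]
(-0.036, 0.036, 0.061) [277.1657 198.9048]
(0.012, 0.036, 0.061) [362.497  199.2426]
(-0.03, 0.135, 0.05) [285.5112   3.5521]
```

View pics/w4m.png

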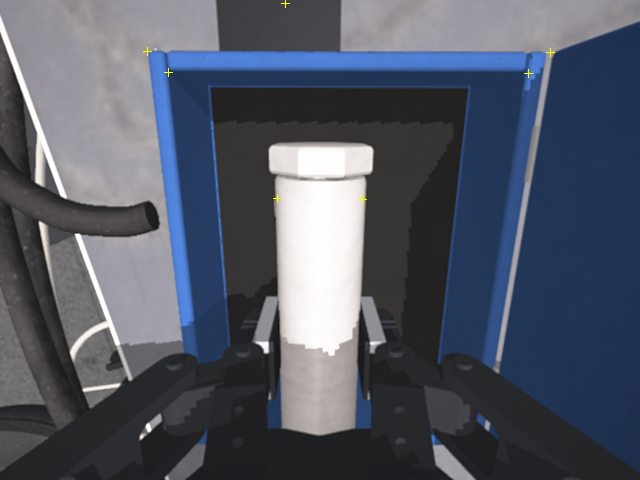

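The rim corners are at (151,52) and (545,52), as predicted, and the sleeve is parallel to the walls. Lowering.

>>> servo_tool(
  deltas=[
    [[0, 0, 20, 0, 20], [0, 0, 40, 0, 20], [0, 0, 55, 0, 20], [0, 0, 65, 0, 20], [0, 0, 70, 0, 20], [0, 0, 73, 0, 20], [0, 0, 74, 0, 20], [0, 0, 74, 0, 20]],
  ],
)

```text
time_s: 9.55
ee_pos: [0.5013, -0.0946, 0.0545]
tool_rot: [0.762, 0.648, 0.0, 0.0]
ft_force: [-0.1, 0.4, -3.2]
grip_width: 0.029
grasp_force: 60.8
```

>>> servo_tool(
  deltas=[
    [[0, 0, 1, 0, 20], [0, 0, 2, 0, 20], [0, 0, 2, 0, 20]],
  ],
)

```text
time_s: 9.93
ee_pos: [0.501, -0.0945, 0.0523]
tool_rot: [0.762, 0.648, -0.0, -0.0]
ft_force: [0.3, -0.2, -3.0]
grip_width: 0.0295
grasp_force: 60.8
```

>>> servo_tool(
  deltas=[
    [[0, 0, 1, 0, 20], [0, 0, 2, 0, 20], [0, 0, 2, 0, 20]],
  ],
)

```text
time_s: 10.3
ee_pos: [0.5008, -0.0945, 0.0504]
tool_rot: [0.762, 0.648, -0.0, -0.0]
ft_force: [-1.3, -0.3, -0.3]
grip_width: 0.0291
grasp_force: 61.3
```

>>> servo_tool(
  deltas=[
    [[0, 0, 0.5, 0, 20], [0, 0, 1, 0, 20], [0, 0, 1, 0, 20]],
  ],
)

```text
time_s: 10.68
ee_pos: [0.5007, -0.0945, 0.0501]
tool_rot: [0.762, 0.648, -0.0, -0.0]
ft_force: [-4.7, 1.1, 10.3]
grip_width: 0.0289
grasp_force: 62.4
```

>>> servo_tool(
  deltas=[
    [[0, 0, -0.5, 0, 22], [0, 0, -0.5, 0, 34], [0, 0, -0.5, 0, 45], [0, 0, -0.5, 0, 55], [0, 0, -0.5, 0, 55], [0, 0, -30, 0, 55], [0, 0, -80, 0, 55], [0, 0, -140, 0, 55], [0, 0, -190, 0, 55], [0, 0, -190, 0, 55]],
  ],
)

```text
time_s: 11.92
ee_pos: [0.5041, -0.0955, 0.2437]
tool_rot: [0.762, 0.648, 0.002, 0.004]
ft_force: [0.1, -0.1, 0.0]
grip_width: 0.0549
grasp_force: 0.0
```

```bash
python3 - <<'E'
from h import *
np.set_printoptions(precision=4,suppress=True)
o=get_obs(); print(o["ee_pos"],o["joint_pos"],o["time_s"],o["ft_force"])
I=camera_info("wrist");snap("wrist","w5.png")
for l,z in [("sleeve_mid",.062),("cradle",.062),("lid_edge",.2655)]:
    for x in landmark_of("wrist",l)[:2]: print(l,x["point"],x["p"],onz("wrist",x["point"],z,I))
E
```

```text
[ 0.5041 -0.0955  0.2437] [-0.3218  0.2166  1.6851 -0.0001  1.2306 -0.1609] 11.925 [ 0.1098 -0.1255  0.0267]
sleeve_mid [312.2, 220.6] 0.83 [ 0.4984 -0.0996  0.062 ]
lid_edge [551.1, 337.0] 0.57 [ 0.5876 -0.1077  0.2655]
```

View pics/w5.png

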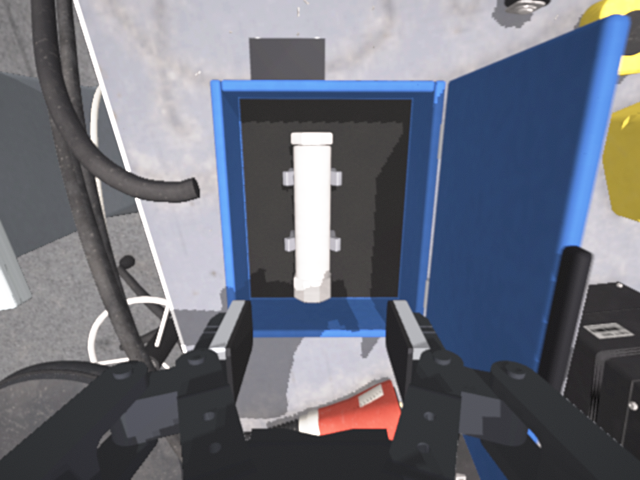

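The sleeve lies in both V rests, at columns 285–340 and rows 178 and 243, parallel to the walls. The lid is upright on the right. Now over and behind the lid.

>>> servo_tool(
  deltas=[
    [[0, 0, -55, 0, 0], [0, 0, -105, 0, 0], [0, 30, -110, 0, 0], [0, 80, -110, 0, 0], [0, 130, -110, 0, 0], [0, 160, -110, 0, 0], [0, 168, -110, 0, 0], [0, 168, -60, 0, 0], [0, 168, -10, 0, 0], [0, 168, 18, 0, 0]],
  ],
  squeeze=20,
)

```text
time_s: 13.38
ee_pos: [0.6636, -0.1206, 0.217]
tool_rot: [0.762, 0.648, -0.002, -0.003]
ft_force: [-0.8, -0.1, 0.7]
grip_width: 0.0003
grasp_force: 0.0
```

```bash
python3 - <<'E'
from h import *
np.set_printoptions(precision=4,suppress=True)
o=get_obs(); print(o["ee_pos"],o["joint_pos"],o["time_s"],o["ft_force"],o["grip_width"])
p=np.array([.5125,-.096,-.165]);d=o["ee_pos"][:2]-p[:2];c,s=np.cos(p[2]),np.sin(p[2]);print("chest",c*d[0]+s*d[1],-s*d[0]+c*d[1])
E
```

```text
[ 0.6636 -0.1206  0.217 ] [-0.282   0.4809  1.3465 -0.0002  1.3211 -0.121 ] 13.375 [-0.8445 -0.1011  0.7496] 0.00026075843365444063
chest 0.15314315271210452 0.0005202324966324598
```

>>> servo_tool(
  deltas=[
    [[0, -20, 0, 0, 0], [0, -40, 0, 0, 0], [0, -60, 0, 0, 0], [0, -80, 0, 0, 0], [0, -100, 0, 0, 0], [0, -118, 0, 0, 0], [0, -136, 0, 0, 0], [0, -152, 0, 0, 0], [0, -166, 0, 0, 0], [0, -172, 0, 0, 0]],
  ],
)

```text
time_s: 14.62
ee_pos: [0.4961, -0.0937, 0.2213]
tool_rot: [0.762, 0.648, -0.0, -0.0]
ft_force: [1.0, -0.0, -0.3]
grip_width: 0.0001
grasp_force: 0.8
```

```bash
python3 - <<'E'
from h import *
np.set_printoptions(precision=4,suppress=True)
o=get_obs(); print(o["ee_pos"],o["time_s"],o["ft_force"])
for c in("scene","wrist","top"):
    snap(c,c+"6.png"); print(c,[(x["point"],x["p"]) for x in landmark_of(c,"lid_edge")[:2]])
p=np.array([.5125,-.096,-.165]);c,s=np.cos(p[2]),np.sin(p[2])
for th in (1.5,1.2,1,.8,.6,.4):
    l=(.085-.17*np.cos(th)+.004*np.sin(th),0,.0955+.17*np.sin(th)+.004*np.cos(th));P=(p[0]+c*l[0],p[1]+s*l[0],l[2]);print(th,P,proj("scene",P),proj("top",P),proj("wrist",P))
E
```

```text
[ 0.4961 -0.0937  0.2213] 14.625 [ 0.9559 -0.0013 -0.2735]
scene [([323.3, 315.9], 0.93), ([373.6, 269.3], 0.33)]
wrist [([287.7, 313.6], 0.91)]
top []
1.5 (np.float64(0.5884193490588023), np.float64(-0.10864162409651215), np.float64(0.26535709652936007)) [390.3838 274.8538] [458.3635 240.5092] [620.2759 380.8807]
1.2 (np.float64(0.5392589042165938), np.float64(-0.10045572851367239), np.float64(0.2553960756323352)) [358.4123 290.2877] [453.9766 268.7383] [447.9157 361.0388]
1 (np.float64(0.5090618308735337), np.float64(-0.09542749717672955), np.float64(0.240711276640815)) [338.4088 303.4034] [450.2895 286.2186] [352.4311 337.1467]
0.8 (np.float64(0.4823444843791612), np.float64(-0.09097868859992625), np.float64(0.22023736229030752)) [320.8672 317.8482] [446.2492 301.5005] [284.3245 311.003 ]
0.6 (np.float64(0.4601720010267445), np.float64(-0.08728666274219232), np.float64(0.19479056293679473)) [306.7423 332.7287] [442.0906 313.8531] [242.8764 286.3621]
0.4 (np.float64(0.443428327758227), np.float64(-0.08449860902361431), np.float64(0.16538536216848215)) [296.6618 347.1824] [438.0351 322.8078] [222.8567 264.9963]
```

>>> servo_tool(
  deltas=[
    [[0, -9, 14, 0, 0], [0, -17, 27, 0, 0], [0, -24, 37, 0, 0], [0, -30, 46, 0, 0], [0, -39, 66, 0, 0], [0, -43, 80, 0, 0], [0, -46, 94, 0, 0], [0, -48, 105, 0, 0], [0, -48, 112, 0, 0], [0, -48, 115, 0, 0]],
  ],
)

```text
time_s: 16.18
ee_pos: [0.4495, -0.0861, 0.1059]
tool_rot: [0.762, 0.648, -0.0, -0.0]
ft_force: [-0.5, 0.1, 0.8]
grip_width: -0.0003
grasp_force: 0.6
```

>>> servo_tool(
  deltas=[
    [[0, 0, 2, 0, 0], [0, 0, 4, 0, 0], [0, 0, 4, 0, 0]],
  ],
)

```text
time_s: 16.55
ee_pos: [0.4501, -0.0863, 0.1034]
tool_rot: [0.762, 0.648, 0.0, 0.0]
ft_force: [-2.9, 1.3, 12.7]
grip_width: 0.0001
grasp_force: 6.5
```

>>> servo_tool(
  deltas=[
    [[0, 0, 2, 0, 0], [0, 0, 3, 0, 0], [0, 0, 3, 0, 0], [0, 0, -60, 0, 0], [50, -10, -120, -0.17, 30], [100, -20, -130, -0.34, 70], [150, -30, -130, -0.5, 70], [200, -40, -130, -0.67, 70], [250, -50, -130, -0.84, 70], [300, -60, -130, -1.0, 70]],
  ],
)

```text
time_s: 17.8
ee_pos: [0.4388, 0.2214, 0.2327]
tool_rot: [0.355, 0.935, 0.0, 0.001]
ft_force: [-0.0, 0.5, -0.3]
grip_width: 0.0696
grasp_force: 0.0
```

```bash
python3 - <<'E'
from h import *
np.set_printoptions(precision=4,suppress=True)
o=get_obs(); m=R.from_quat(o["tool_rot"]).as_matrix();print(o["ee_pos"],o["time_s"],m)
d=np.array([.432,.322,.2])-o["ee_pos"];print("tool delta",m.T@d*1000,"twist",np.arctan2(m[1,0],m[0,0])-2.848)
for c in("scene","top"):
    snap(c,c+"7.png"); print(c,[(l,x["point"],x["p"]) for l in("lid_edge","screwdriver_tip") for x in landmark_of(c,l)[:2]])
p=np.array([.5125,-.096,-.165]);c,s=np.cos(p[2]),np.sin(p[2])
for th in (.1,0):
    l=(.085-.17*np.cos(th)+.004*np.sin(th),0,.0955+.17*np.sin(th)+.004*np.cos(th));P=(p[0]+c*l[0],p[1]+s*l[0],l[2]);print(th,P,proj("scene",P),proj("top",P))
E
```

```text
[0.4388 0.2214 0.2327] 17.8 [[-0.7477  0.6641  0.0015]
 [ 0.6641  0.7477  0.0003]
 [-0.0009  0.0012 -1.    ]]
tool delta [71.8984 70.6567 32.7373] twist -0.4326816274999432
scene [('lid_edge', [290.4, 371.9], 0.58), ('screwdriver_tip', [274.4, 228.2], 0.65)]
top [('lid_edge', [428.1, 330.0], 0.6), ('screwdriver_tip', [255.5, 260.9], 0.58)]
0.1 (np.float64(0.4298861069760953), np.float64(-0.08224364152610472), np.float64(0.11645169749107288)) [289.642  366.4781] [432.55   329.4822]
0 (np.float64(0.4286544397955604), np.float64(-0.08203855186580912), np.float64(0.0995)) [289.425  371.9979] [430.9529 329.9293]
```

>>> servo_tool(
  deltas=[
    [[36, 36, 0, -0.17, 70], [72, 71, 20, -0.34, 70], [72, 71, 33, -0.433, 70], [72, 71, 33, -0.433, 70], [72, 71, 33, -0.433, 70]],
  ],
)

```text
time_s: 18.73
ee_pos: [0.4331, 0.3193, 0.1998]
tool_rot: [0.151, 0.989, -0.0, 0.0]
ft_force: [-0.4, -0.9, 0.6]
grip_width: 0.07
grasp_force: 0.0
```

```bash
python3 - <<'E'
from h import *
np.set_printoptions(precision=4,suppress=True)
o=get_obs(); m=R.from_quat(o["tool_rot"]).as_matrix();print(o["ee_pos"],o["time_s"],np.arctan2(m[1,0],m[0,0]),o["joint_pos"])
I=camera_info("wrist");im=snap("wrist","w8.png")
hsv=cv2.cvtColor(im,cv2.COLOR_RGB2HSV)
mk=(((hsv[...,0]<8)|(hsv[...,0]>172))&(hsv[...,1]>150)&(hsv[...,2]>90)).astype(np.uint8)
n,l,s,cen=cv2.connectedComponentsWithStats(mk)
for k in 1+np.argsort(-s[1:,4])[:3]:
    rc=cv2.minAreaRect(np.argwhere(l==k)[:,::-1].astype(np.float32));bx=cv2.boxPoints(rc);W=np.array([onz("wrist",b,.013,I)[:2] for b in bx]);print(s[k],W,W.mean(0))
for x in landmark_of("wrist","screwdriver_tip")[:2]: print(x,onz("wrist",x["point"],.013,I))
E
```

```text
[0.4331 0.3193 0.1998] 18.725 2.8387110112817884 [ 0.5071  0.3024  1.6832 -0.0003  1.1558 -0.7607]
[ 309  156   30  106 2631] [[0.471  0.2965]
 [0.3803 0.3257]
 [0.3877 0.3493]
 [0.479  0.3222]] [0.4295 0.3234]
[413 135  26  27 610] [[0.3905 0.4139]
 [0.3957 0.4341]
 [0.4167 0.4308]
 [0.4114 0.4103]] [0.4036 0.4223]
{'point': [323.8, 372.6], 'p': 0.58} [0.5913 0.2736 0.013 ]
```

View pics/w8.png

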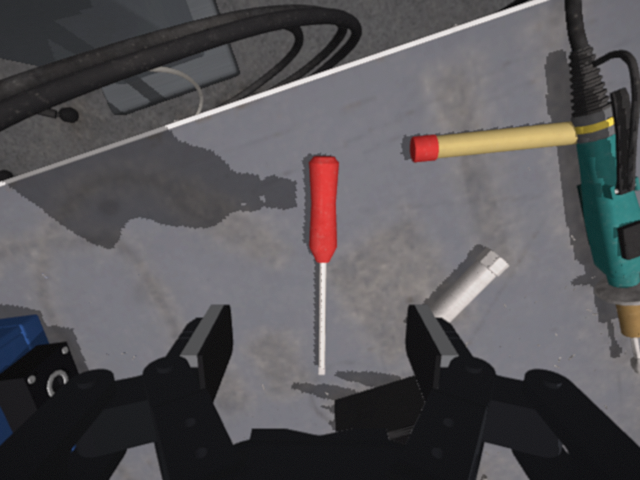

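Wrist view: the handle runs along column 324 from rows 156 to 262, with the blade tip at (322,373). It is aligned with the tool's x axis. Grasping.

>>> servo_tool(
  deltas=[
    [[-2, 3, 60, 0, 65], [-2, 3, 115, 0, 65], [-2, 3, 160, 0, 65], [-2, 3, 185, 0, 65], [-2, 3, 194, 0, 65], [-2, 3, 197, 0, 65], [-2, 3, 197, 0, 65], [-2, 3, 197, 0, 15], [-2, 3, 197, 0, 15], [-2, 3, 197, 0, 15]],
  ],
  squeeze=80,
)

```text
time_s: 20.08
ee_pos: [0.4357, 0.323, 0.0033]
tool_rot: [0.149, 0.989, 0.0, 0.0]
ft_force: [-0.9, -1.8, 8.0]
grip_width: 0.0237
grasp_force: 78.6
```

>>> servo_tool(
  deltas=[
    [[0, 0, 0, 0, 15], [0, 0, 0, 0, 15], [0, 0, 0, 0, 15]],
  ],
)

```text
time_s: 20.45
ee_pos: [0.4358, 0.323, 0.0033]
tool_rot: [0.149, 0.989, 0.0, 0.001]
ft_force: [-0.4, -1.8, 6.9]
grip_width: 0.0237
grasp_force: 78.6
```

>>> servo_tool(
  deltas=[
    [[0, 0, -30, 0, 15], [0, 0, -80, 0, 15], [0, 0, -120, 0, 15], [0, 0, -120, 0, 15], [0, 0, -120, 0, 15]],
  ],
)

```text
time_s: 21.08
ee_pos: [0.4347, 0.3224, 0.1218]
tool_rot: [0.149, 0.989, -0.0, -0.0]
ft_force: [0.1, 0.3, -1.3]
grip_width: 0.0237
grasp_force: 79.4
```

```bash
python3 - <<'E'
from h import *
np.set_printoptions(precision=4,suppress=True)
o=get_obs(); m=R.from_quat(o["tool_rot"]).as_matrix();print(o["ee_pos"],o["time_s"],np.arctan2(m[1,0],m[0,0]),o["ft_force"],o["torque"],o["grip_width"])
I=camera_info("wrist");im=snap("wrist","w9.png")
for l in ("screwdriver_tip","screwdriver"):
  for x in landmark_of("wrist",l)[:2]: print(l,x)
for c in("scene","top"):
    snap(c,c+"9.png"); print(c,[(x["point"],x["p"]) for x in landmark_of(c,"screwdriver_tip")[:2]])
g=o["ee_pos"]+m@np.array([-.161,0,-.0105]);print("pred tip",g,proj("wrist",g,I),proj("scene",g),proj("top",g))
E
```

```text
[0.4347 0.3224 0.1218] 21.075 2.842861548738797 [ 0.1085  0.2925 -1.3341] [-0.0069 -0.042  -0.0263] 0.023749823594566535
screwdriver {'point': [319.1, 418.5], 'p': 0.92}
scene [([269.5, 188.0], 0.67)]
top [([235.1, 306.8], 0.3)]
pred tip [0.5886 0.2751 0.1322] [321.6899 602.6426] [267.9793 189.6999] [250.6727 253.6162]
```

>>> servo_tool(
  deltas=[
    [[-15, -8, -10, 0.17, 15], [-30, -15, -10, 0.34, 15], [-45, -23, -10, 0.51, 15], [-60, -31, -10, 0.68, 15], [-75, -38, -10, 0.85, 15], [-90, -46, -10, 1.02, 15], [-105, -53, -10, 1.19, 15], [-120, -60, -10, 1.36, 15], [-125, -63, -10, 1.437, 15], [-125, -63, -10, 1.437, 15]],
  ],
)

```text
time_s: 22.68
ee_pos: [0.5364, 0.2254, 0.1319]
tool_rot: [0.763, 0.646, -0.0, -0.0]
ft_force: [-0.7, -0.6, -1.3]
grip_width: 0.0239
grasp_force: 79.4
```

```bash
cat > tip.py <<'E'
from h import *
import sys
np.set_printoptions(precision=4,suppress=True)
o=get_obs(); m=R.from_quat(o["tool_rot"]).as_matrix();print(o["ee_pos"],o["time_s"],np.arctan2(m[1,0],m[0,0]),o["ft_force"])
g=o["ee_pos"]+m@np.array([-.161,0,-.0097]);print("pred tip",g)
p=np.array([.5125,-.096,-.165]);c,s=np.cos(p[2]),np.sin(p[2]);d=g-np.r_[p[:2],0];print("tip chest",c*d[0]+s*d[1],-s*d[0]+c*d[1],g[2])
w=np.array([.5051,.0421,.05])
for cm in("scene","top"):
    snap(cm,cm+sys.argv[1]+".png"); print(cm,"pred tip",proj(cm,g),"pred well",proj(cm,w),[(l,x["point"],round(x["p"],2)) for l in("screwdriver_tip","well","lid_edge") for x in landmark_of(cm,l)[:2]])
E
python3 tip.py 10
```

```text
[0.5364 0.2254 0.1319] 22.675 1.405814770417724 [-0.7086 -0.6367 -1.3268]
pred tip [0.5099 0.0666 0.1416]
tip chest -0.029224745975951667 0.1599480795878409 0.14161131779057023
scene pred tip [285.5084 271.0878] pred well [292.6165 312.0979] [('screwdriver_tip', [285.4, 270.5], 0.69), ('well', [293.7, 312.7], 0.86), ('lid_edge', [289.7, 370.5], 0.8), ('lid_edge', [383.8, 337.2], 0.3)]
top pred tip [356.946  290.3672] pred well [366.1355 294.2565] [('screwdriver_tip', [375.1, 168.9], 0.72), ('screwdriver_tip', [357.4, 297.1], 0.67), ('well', [363.1, 293.8], 0.81)]
```

>>> servo_tool(
  deltas=[
    [[0, -1, 40, 0, 15], [0, -1, 70, 0, 15], [0, -1, 85, 0, 15], [0, -1, 91, 0, 15], [0, -1, 91, 0, 15], [0, -1, 91, 0, 15]],
  ],
)

```text
time_s: 23.82
ee_pos: [0.5361, 0.2262, 0.0423]
tool_rot: [0.763, 0.646, 0.001, 0.0]
ft_force: [0.6, -0.3, -1.0]
grip_width: 0.0238
grasp_force: 79.4
```

```bash
python3 tip.py 11; python3 - <<'E'
import cv2,numpy as np
a=cv2.imread("pics/scene11.png")[265:345,240:340];b=cv2.imread("pics/top11.png")[255:335,320:420]
f=lambda i:cv2.resize(i,None,fx=4,fy=4,interpolation=cv2.INTER_CUBIC)
cv2.imwrite("pics/c11.png",np.hstack([f(a),f(b)]))
E
```

```text
[0.5361 0.2262 0.0423] 23.825 1.4058724458691867 [ 0.5509 -0.2736 -1.0462]
pred tip [0.5096 0.0673 0.0519]
tip chest -0.029663392597152373 0.16065866690539107 0.05188313032931404
scene pred tip [287.7828 300.8612] pred well [292.6165 312.0979] [('screwdriver_tip', [287.1, 300.8], 0.56), ('screwdriver_tip', [333.0, 365.3], 0.49), ('well', [293.9, 313.2], 0.91), ('lid_edge', [289.5, 370.7], 0.87), ('lid_edge', [269.7, 266.5], 0.5)]
top pred tip [354.1343 292.3669] pred well [366.1355 294.2565] [('screwdriver_tip', [357.5, 299.9], 0.54), ('well', [299.3, 218.8], 0.63), ('well', [365.6, 294.9], 0.6), ('lid_edge', [430.3, 330.6], 0.94)]
```

View pics/c11.png

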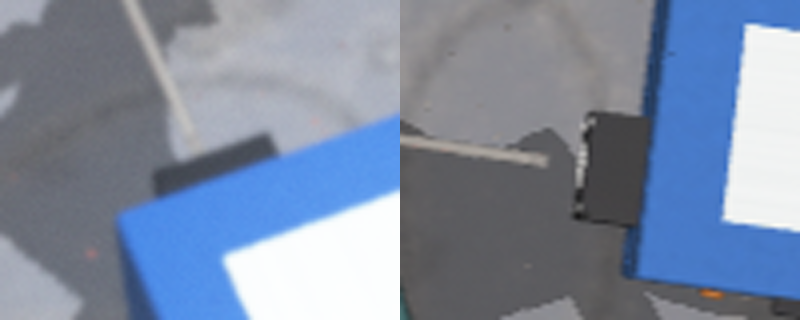

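Right crop: the blade tip is at (548,160) and its line meets the console face at about (584,164). The bezel and console centre is at about (584,164), so it is aligned. The left crop agrees.

>>> servo_tool(
  deltas=[
    [[0, 0, 1.5, 0, 15], [-8, 0, 1.5, 0, 15], [-16, 0, 1.5, 0, 15], [-22, 0, 1.5, 0, 15], [-27, 0, 1.5, 0, 15], [-31, 0, 1.5, 0, 15], [-34, 0, 1.5, 0, 15], [-34, 0, 1.5, 0, 15]],
  ],
)

```text
time_s: 25.22
ee_pos: [0.5299, 0.1927, 0.0399]
tool_rot: [0.763, 0.646, 0.0, -0.0]
ft_force: [0.7, 4.0, -1.4]
grip_width: 0.0237
grasp_force: 79.4
```

>>> servo_tool(
  deltas=[
    [[-1, 0, 0, 0, 15], [-2, 0, 0, 0, 15], [-2, 0, 0, 0, 15]],
  ],
)

```text
time_s: 25.6
ee_pos: [0.5295, 0.1906, 0.0398]
tool_rot: [0.763, 0.646, 0.0, 0.0]
ft_force: [1.3, 4.8, -0.9]
grip_width: 0.0235
grasp_force: 79.4
```

>>> servo_tool(
  deltas=[
    [[-1, 0, 0, 0, 15], [-2, 0, 0, 0, 15], [-2, 0, 0, 0, 15]],
  ],
)

```text
time_s: 25.98
ee_pos: [0.5296, 0.1893, 0.04]
tool_rot: [0.763, 0.646, 0.001, -0.0]
ft_force: [1.1, 8.1, -2.0]
grip_width: 0.0237
grasp_force: 79.5
```

>>> servo_tool(
  deltas=[
    [[-1, 0, 0, 0, 15], [-2, 0, 0, 0, 15], [-2, 0, 0, 0, 15], [-2, 0, 0, 0, 15], [-2, 0, 0, 0, 15], [-2, 0, 0, 0, 15]],
  ],
)

```text
time_s: 26.72
ee_pos: [0.53, 0.1888, 0.0403]
tool_rot: [0.763, 0.646, 0.002, -0.001]
ft_force: [1.2, 13.6, -1.5]
grip_width: 0.0239
grasp_force: 79.6
```

```bash
python3 tip.py 12
```

```text
[0.53   0.1888 0.0403] 26.725 1.4041811647550322 [ 1.2276 13.5832 -1.5064]
pred tip [0.5033 0.03   0.0494]
tip chest -0.029777328957990894 0.12274290705550354 0.04937533730646493
scene pred tip [295.158  317.4445] pred well [292.6165 312.0979] [('well', [293.4, 311.7], 0.86), ('well', [385.5, 333.2], 0.33), ('lid_edge', [288.4, 372.4], 0.84)]
top pred tip [371.8988 294.9853] pred well [366.1355 294.2565] [('well', [365.5, 295.8], 0.73), ('well', [298.3, 218.5], 0.45), ('lid_edge', [433.2, 326.8], 0.86)]
```

>>> servo_tool(
  deltas=[
    [[8, 0, 0, 0, 15], [20, 0, 0, 0, 15], [40, 0, 0, 0, 15], [65, 0, 0, 0, 15], [70, 0, 10, 0, 15], [70, 0, 22, 0, 15], [70, 0, 30, 0, 15], [70, 0, 34, 0, 15], [70, 0, 35, 0, 15], [70, 0, 35, 0, 15]],
  ],
)

```text
time_s: 28.38
ee_pos: [0.5403, 0.2553, 0.0049]
tool_rot: [0.763, 0.646, 0.0, 0.0]
ft_force: [-1.1, 0.1, -1.3]
grip_width: 0.0236
grasp_force: 79.4
```

>>> servo_tool(
  deltas=[
    [[0, 0, 1, 0, 15], [0, 0, 2, 0, 15], [0, 0, 2, 0, 15]],
  ],
)

```text
time_s: 28.75
ee_pos: [0.5405, 0.2555, 0.0033]
tool_rot: [0.763, 0.646, 0.0, 0.0]
ft_force: [-0.5, -0.8, 4.2]
grip_width: 0.0234
grasp_force: 80.0
```

>>> servo_tool(
  deltas=[
    [[0, 0, 0, 0, 25], [0, 0, 0, 0, 40], [0, 0, 0, 0, 60], [0, 0, 0, 0, 65], [0, 0, -20, 0, 65], [0, 0, -60, 0, 65], [0, 0, -110, 0, 65], [0, 0, -150, 0, 65], [0, 0, -150, 0, 65], [0, 0, -150, 0, 65]],
  ],
)

```text
time_s: 30.0
ee_pos: [0.5396, 0.2553, 0.1522]
tool_rot: [0.763, 0.646, -0.0, -0.0]
ft_force: [-1.0, -0.0, -0.0]
grip_width: 0.0648
grasp_force: 0.0
```

```bash
python3 tip.py 13; python3 - <<'E'
from h import *
I=camera_info("wrist");im=snap("wrist","w14.png")
print([(l,x["point"],x["p"],onz("wrist",x["point"],.013,I)) for l in("screwdriver","screwdriver_tip") for x in landmark_of("wrist",l)[:1]])
hsv=cv2.cvtColor(im,cv2.COLOR_RGB2HSV);mk=(((hsv[...,0]<8)|(hsv[...,0]>172))&(hsv[...,1]>150)&(hsv[...,2]>90)).astype(np.uint8)
n,l,s,c=cv2.connectedComponentsWithStats(mk);k=1+np.argmax(s[1:,4]);print(s[k],onz("wrist",c[k],.013,I))
for r in("roller_a","tape_measure"): print(r,[(x["point"],x["p"]) for x in landmark_of("top",r)[:2]])
E
```

```text
[0.5396 0.2553 0.1522] 30.0 1.405723136961378 [-0.9632 -0.0442 -0.0203]
pred tip [0.5131 0.0965 0.162 ]
tip chest -0.0309888448236734 0.18996671385114547 0.16201824406820037
scene pred tip [277.8669 251.6639] pred well [292.6165 312.0979] [('screwdriver_tip', [282.1, 299.0], 0.77), ('lid_edge', [289.2, 372.5], 0.95)]
top pred tip [341.9808 288.639 ] pred well [366.1355 294.2565] [('well', [363.9, 296.2], 0.88), ('well', [375.1, 169.2], 0.6), ('lid_edge', [430.1, 330.3], 0.8), ('lid_edge', [426.0, 291.7], 0.5)]
[('screwdriver', [322.0, 290.5], 0.78, array([0.53283678, 0.2028517 , 0.013     ])), ('screwdriver_tip', [317.5, 406.9], 0.89, array([0.51004416, 0.08990978, 0.013     ]))]
[ 304  159   33  122 3528] [0.54105419 0.26375127 0.013     ]
roller_a [([343.5, 198.3], 0.83), ([300.0, 217.4], 0.63)]
tape_measure [([375.1, 169.2], 0.88), ([428.6, 333.4], 0.55)]
```

The screwdriver is lying on the bench, the lid reads shut and the bystanders haven't moved.

```bash
python3 -c "
from plant import *
print(sign_off())"
```

```text
the job is handed in; nothing more can be done
None
```

The job is handed in at about 30 s of the 72 s, but `sign_off()` gave no verdict. The sleeve is in the V cradle, the lid reads shut, the button was pushed until the force rose to 13.6 N and held there, and the screwdriver is back on the bench; the rollers and tape measure did not move.

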